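# Press the junction box cover's studs home crosswise

## Robot

A 6-joint arm with a two-finger parallel gripper is mounted at the origin on a cart in front of the work surface, level with it; the furniture and walls round the work are solid. World frame = base frame: x ahead of the robot, y to its left, z up, the work surface at z = 0. Lengths are in mm, angles in rad, forces in N, time in s.
With the tool pointing down it reaches from about 250 to 725 mm from the base axis. Payload 9.7 kg.
Tool frame: the origin (TCP) lies midway between the tips of the shut fingers; the grasp point (between the pads) lies 19 mm behind it; z points along the fingers, y is the line along which they close (so a half turn about z gives the same grasp; the last joint's range is limited). The gripper opens to 85 mm and grips with 20 to 120 N. Pads are 22 mm wide; open, the fingers measure 114 mm over their backs; the gripper's body (76 mm by 85 mm) begins 54 mm behind the grasp point. The pads swing forward as they close: fully open they stand 13 mm farther back than shut.
Start: joints at [1.189, 0.087, 0.176, 1.66, 0, 1.571], TCP at [204.922, 510.396, 231.284] pointing down, gripper open.
Joint ranges: [-3.13, 3.13], [-0.85, 1.81], [-1.15, 1.24], [-2.2, 2.28], [-1.44, 1.52], [-3.14, 3.14]. Speed limits (rad/s): [2.22, 2.22, 2.57, 3.14, 3.14, 3.14].

## Interface

Orientations are given as [roll, pitch, yaw] about the fixed x, y, z axes, in that order (R = Rz(yaw) Ry(pitch) Rx(roll)).
In Python, from rig import arm gives the robot as it stands. The module is installed in compiled form; this text tells all that it offers.
- The arm moves only by the tool apply_moves, never from a script. Its argument "rows" is a list that holds one entry, the list of rows, each a list of 5 numbers: the shift along the tool's x, y, z in mm, then the turn about the tool's z in rad, then the closure, from 0 (fully open) to 1 (shut). A call has exactly 5 rows; each row shifts and turns the commanded pose from where the row before left it, along the tool's axes as they then stand; what a row does not reach is not made up. A row lasts 1/10 s, in which the tool goes at most 50 mm and 8.59 degrees, less where a joint would pass 70% of its speed; a pose out of reach is approached as far as the arm can. A call is refused whole if a number of a shift passes 50 or a number of a turn 0.15, either way. A call with a gripper value outside its range is refused whole. The fingers move at their own pace and stop on an object; "grip_force" is the grip in N (left out, the last holds). Time passes only in rows, so rows that do not move let the fingers close, or fill a call up. It gives the time, the measured TCP pose, the force, the opening and the grip force at its end, in the units of the state.
- arm.read_state(): the state, without advancing time (a new reading comes with each control period).
- arm.grab_frame(name): name is "side" or "top" or "wrist"; returns a dict with "color" (420x560x3 uint8, blue, green, red), "camera_matrix" (3x3 intrinsics, pixels), "extrinsics" (4x4, takes a point from camera to world coordinates). Camera axes: x right, y down, z forward; pixel columns grow to the right and rows downward; lengths in mm; the calibration is good to about 2 mm. A picture is of the moment at which its call begins. There is no depth.
- arm.close_job(): hands the job in; it is judged then, once.
The state is a dict: "time_s": time; "joints": joint angles; "dq": joint speeds; "joint_efforts": joint torques, N m; "tool_pos": TCP position; "eef_rot": TCP orientation; "contact_force": force on the tool from outside, world axes, zero at the start; "ft_torque": the same for the moment, N m; "opening": finger opening in mm; "grip_force": force on a finger pad.
Only numpy, scipy, OpenCV 4.12 (cv2) and the standard library are available. Lean on these libraries where they do the work, as an engineer would, in place of code of your own. Each camera call takes 0.05 s, during which the arm holds its last target. There are 200 camera calls.

## Task

Fasten the junction box cover by pressing its four push-in corner studs fully home with the closed fingertips, gently and one after another, crosswise: first the stud nearest the cable gland, then the one diagonally across from it, then the other stud at the gland's end, and last the remaining one. Only press: do not lift or shove the box, and leave the roll of tape on the cover and the other things on the bench where they are.

Things in the scene. Friction and masses are not known exactly. Their poses are not given: they have to be found in the camera images.
- junction_box: Loose grey plastic junction box with a white cover, 172 x 122 mm and 55 mm high (top of the cover), 0.9 kg, standing on the bench at any angle. Origin at the centre of its underside; x runs along its length towards the end that carries the black cable gland (a nut and dome of 38 mm across, standing 33 mm out of that end face, 30 mm to the +y side of the middle and 24 mm above the bench), y across, z up.
- stud_a_head (a point): Centre of the top of the black push-in stud at the corner nearest the gland, at (+68, +44) mm in the box's frame; pressed first. Round head 18 mm across and 4 mm thick on an 8 mm shank. It starts standing up, its top 10 to 14 mm above the cover (65 to 69 mm above the bench); fully home its top is 5 mm above the cover (60 mm above the bench).
- stud_a (a joint): How far stud_a is pushed in, straight down, m: 0 fully out, 0.009 fully home (end stop). It slides against about 4 N of friction and stays where it is left; no spring.
- stud_b_head (a point): Centre of the top of the black push-in stud at the corner diagonally across from stud_a, at (-68, -44) mm; pressed second. Round head 18 mm across and 4 mm thick on an 8 mm shank. It starts standing up, its top 10 to 14 mm above the cover (65 to 69 mm above the bench); fully home its top is 5 mm above the cover (60 mm above the bench).
- stud_b (a joint): How far stud_b is pushed in, straight down, m: 0 fully out, 0.009 fully home (end stop). It slides against about 4 N of friction and stays where it is left; no spring.
- stud_c_head (a point): Centre of the top of the black push-in stud at the other corner at the gland's end, at (+68, -44) mm; pressed third. Round head 18 mm across and 4 mm thick on an 8 mm shank. It starts standing up, its top 10 to 14 mm above the cover (65 to 69 mm above the bench); fully home its top is 5 mm above the cover (60 mm above the bench).
- stud_c (a joint): How far stud_c is pushed in, straight down, m: 0 fully out, 0.009 fully home (end stop). It slides against about 4 N of friction and stays where it is left; no spring.
- stud_d_head (a point): Centre of the top of the black push-in stud at the remaining corner, at (-68, +44) mm; pressed last. Round head 18 mm across and 4 mm thick on an 8 mm shank. It starts standing up, its top 10 to 14 mm above the cover (65 to 69 mm above the bench); fully home its top is 5 mm above the cover (60 mm above the bench).
- stud_d (a joint): How far stud_d is pushed in, straight down, m: 0 fully out, 0.009 fully home (end stop). It slides against about 4 N of friction and stays where it is left; no spring.
- tape_roll_center (a point): Centre of a loose black roll of tape, 58 mm across and 19 mm high, lying flat on the middle of the box's cover between the four studs (its top 74 mm above the bench). Leave it alone.
- tape_measure: Loose tape measure, 66 x 75 x 39 mm, on the bench; origin at the centre of its underside. Leave it alone.
- offcut_block: Loose short block of wood, 60 x 82 x 38 mm, on the bench; origin at the centre of its underside. Leave it alone.
- screwdriver: Loose screwdriver, 30 x 208 x 26 mm, lying on the bench; origin at the centre of its underside. Leave it alone.
- pliers: Loose combination pliers, 67 x 185 x 14 mm, lying on the bench; origin at the centre of its underside. Leave it alone.
- mitre_saw: Fixed mitre saw on the bench to the left of the box (all of it at y above 0.25 m), about 0.69 x 0.55 m and 0.65 m high, its head raised; origin under its middle. The robot starts beside it: swing round its near side, close to the robot, to come to the box. Leave it alone.
Things that resemble listed ones, but are neither listed nor needed, are in the scene too. What is shaped like the part that bears tape_roll_center but green or pink is not meant.

How it is judged (in metres and radians):
On the way, in this order (a step that is already met when the one before it is completed fails the run):
1. the stud nearest the cable gland is pressed home (value of joint stud_a above 0.0075 m), for 0.1 s.
2. the stud diagonally across from the first is pressed home (value of joint stud_b above 0.0075 m), for 0.1 s.
3. the other stud at the gland's end is pressed home (value of joint stud_c above 0.0075 m), for 0.1 s.
4. the last stud is pressed home (value of joint stud_d above 0.0075 m), for 0.1 s.
At the end, for the whole second after the job is handed in: All four studs are pushed in to within 1.5 mm of their end stops; the box stands flat and still within 25 mm of where it stood, and the roll of tape still lies on its cover within 25 mm of where it lay (value of joint each of stud_a, stud_b, stud_c, stud_d above 0.0075 m and angle between junction_box's own z axis and vertical below 0.05 rad and height (world z) of junction_box below 0.006 m and linear speed of junction_box below 0.01 m/s and distance of each of junction_box, tape_roll_center from where it was at the start of the episode below 0.025 m and z of tape_roll_center in the frame of junction_box between 0.055 and 0.075 m); the robot touches nothing.
It fails at once if the box is pressed harder than 30 N (contact force between any of the fingers, the arm and junction_box above 30 N).
It fails at once if the box is lifted, tipped or shoved (more than 25 mm) (distance of junction_box from where it was at the start of the episode above 0.025 m or height (world z) of junction_box above 0.012 m or angle between junction_box's own z axis and vertical above 0.15 rad).
It fails at once if the roll of tape is lifted or moved more than 25 mm (distance of tape_roll_center from where it was at the start of the episode above 0.025 m).
It fails at once if another thing on the bench is moved more than 20 mm (distance of any of tape_measure, offcut_block, screwdriver, pliers from where it was at the start of the episode above 0.02 m).
It also fails if it takes over 58 s, if anything falls off the work surface, if the arm or the gripper's body presses on something with over 40 N, if the wrist force passes 120 N, or if a joint passes its speed limit or range.

## Working session

There is one attempt and no reset: what is moved stays moved. The work goes in short steps, Python scripts to look and compute and a tool call to move; the robot and the scene stay as the last step left them, time stands still between calls to the robot, and variables do not carry over. Pictures are saved under pics/ and viewed, at most 10 in all, crops included, and the job is handed in when it is done.

Besides the shell and the picture viewer there is one more tool, called after ">>>" by a JSON object that holds its "name" and its "arguments", one argument or row to a line. apply_moves: Moves the arm, as the interface text tells. Its arguments: {"type":"object","properties":{"rows":{"type":"array","items":{"type":"array","items":{"type":"array","items":{"type":"number"}}}},"grip_force":{"type":"number"}},"required":["rows"]}

```bash
mkdir -p pics
python3 - <<'E'
from rig import arm
import cv2
s=arm.read_state(); print(s)
for n in("top","side"):
    f=arm.grab_frame(n); cv2.imwrite(f"pics/{n}0.png",f["color"]); print(n,f["camera_matrix"].round(1).tolist(),f["extrinsics"].round(3).tolist())
E
```

```text
{'time_s': 0.0, 'joints': array([1.18900760e+00, 8.74657377e-02, 1.75107890e-01, 1.65978249e+00,
       1.75275917e-05, 1.57080566e+00]), 'dq': array([-0.00040349, -0.00039994,  0.00089246,  0.00078942,  0.00112011,
        0.00024103]), 'joint_efforts': array([ 1.15267179e-03, -5.20381558e+01,  4.64810050e+01,  1.62853027e-02,
        5.64079642e-05,  4.60621141e-07]), 'tool_pos': array([204.82903529, 510.18777076, 230.56648196]), 'eef_rot': array([-3.14024864e+00, -1.75150366e-05,  2.75979457e+00]), 'contact_force': array([ 0.14336624, -0.10423257,  0.32003712]), 'ft_torque': array([-0.01896404,  0.04784403, -0.00190469]), 'grip_force': 0.0, 'opening': 85.46559376460473}
top [[428.2, 0.0, 279.8], [0.0, 428.2, 206.5], [0.0, 0.0, 1.0]] [[0.418, -0.84, 0.346, 190.813], [-0.909, -0.387, 0.156, 153.529], [0.003, -0.38, -0.925, 996.71], [0.0, 0.0, 0.0, 1.0]]
side [[516.9, 0.0, 274.9], [0.0, 516.9, 211.2], [0.0, 0.0, 1.0]] [[-0.838, -0.273, 0.472, -112.177], [-0.545, 0.388, -0.743, 1342.857], [0.019, -0.88, -0.474, 718.784], [0.0, 0.0, 0.0, 1.0]]
```

View pics/top0.png

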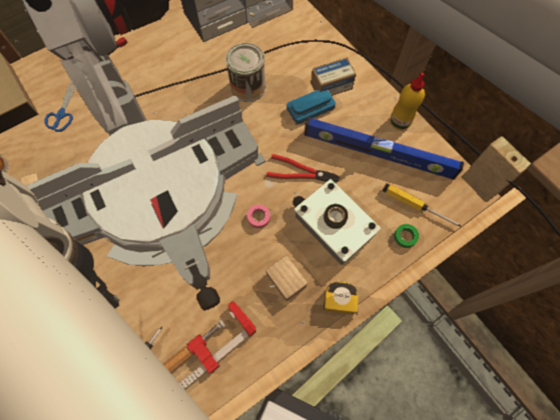

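View pics/side0.png

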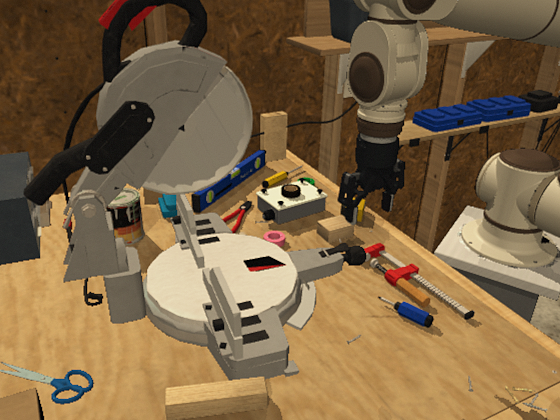

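The top view shows the box at about (337,220), black roll at (336,216), and green (406,236) and pink (259,215) decoy rings. Next: an enlarged crop for the studs and gland.

Run:
```python
import cv2
a=cv2.imread("pics/top0.png")[170:270,270:400]
cv2.imwrite("pics/crop.png",cv2.resize(a,None,fx=6,fy=6,interpolation=cv2.INTER_CUBIC))
```

```text
(no output)
```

View pics/crop.png

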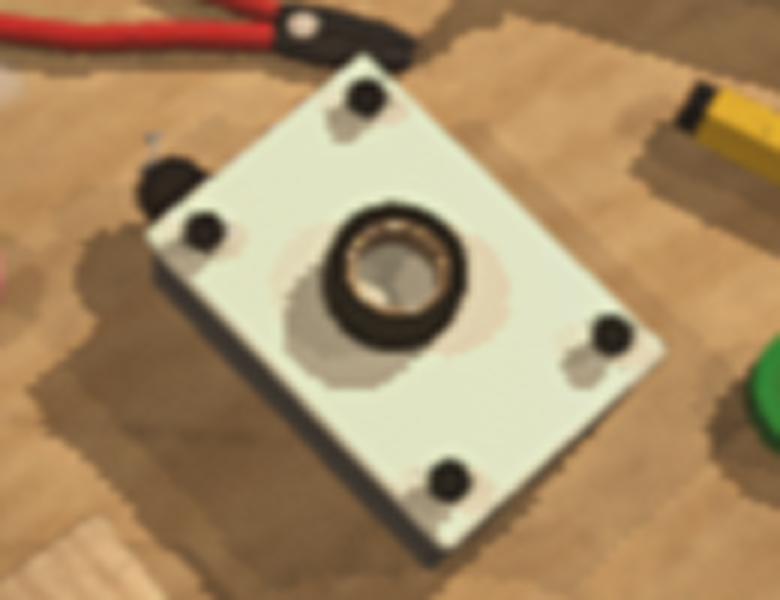

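Gland at crop (172,188); candidate studs: A (205,231) beside the gland, C (366,97), B (612,335), D (449,482). Now fit the box pose.

```bash
cat > h.py <<'E'
import numpy as np
def ray(f,u,v,z):
    K=f["camera_matrix"];E=f["extrinsics"]
    d=E[:3,:3]@np.linalg.solve(K,[u,v,1.]);o=E[:3,3]
    return (o+d*(z-o[2])/d[2])
B=np.array([[68,44],[-68,-44],[68,-44],[-68,44]])
def fit(P):
    c=P.mean(0);Q=P-c
    yaw=np.arctan2((B[:,0]*Q[:,1]-B[:,1]*Q[:,0]).sum(),(B*Q).sum())
    R=np.array([[np.cos(yaw),-np.sin(yaw)],[np.sin(yaw),np.cos(yaw)]])
    return c,yaw,B@R.T+c
E
python3 - <<'E'
from rig import arm
from h import *
f=arm.grab_frame("top")
px=np.array([[205,231],[612,335],[366,97],[449,482]])/6+[270,170]-.4
P=np.array([ray(f,u,v,67)[:2] for u,v in px])
c,y,F=fit(P);print(P.round(1),c.round(1),y,F.round(1),(P-F).round(1),sep="\n")
for n,u,v,z in[("tape",395/6+270,272/6+170,74),("block",287,277,30),("measure",341,297,39),("pliersL",268,178,10),("screwdr",390,190,20),("clamp top",235,305,30),("sawhandle",207,297,60)]:
    print(n,ray(f,u,v,z).round())
E
```

```text
[[558.8 258. ]
 [584.7  98.7]
 [638.7 222.6]
 [503.8 134.2]]
[571.5 178.3]
1.1560204630302675
[[558.6 258.3]
 [584.4  98.4]
 [639.2 222.8]
 [503.8 133.8]]
[[ 0.2 -0.3]
 [ 0.3  0.3]
 [-0.5 -0.3]
 [-0.   0.3]]
tape [571. 183.  74.]
block [401. 229.  30.]
measure [409. 101.  39.]
pliersL [619. 381.  10.]
screwdr [713.  86.  20.]
clamp top [295. 309.  30.]
sawhandle [282. 367.  60.]
```

The fit residual is under 1 mm. Candidates: black tape (not green/pink), and stud A chosen next to the gland. Setting out: retract past the saw, then swing.

>>> {"name": "apply_moves", "arguments": {
  "rows": [
    [[-1, -45, 0, 0, 1], [-1, -45, 0, 0, 1], [-1, -45, 0, 0, 1], [-1, -45, 0, 0, 1], [0, -45, 0, 0, 1]]
  ]
}}

```text
time_s: 0.65
tool_pos: [124.1, 298.4, 230.9]
eef_rot: [-3.141, 0.0, 2.76]
contact_force: [-0.2, 0.3, 0.5]
opening: 12.2
grip_force: 0.0
```

>>> {"name": "apply_moves", "arguments": {
  "rows": [
    [[-25, -8, 0, 0, 1], [-25, -8, 0, 0, 1], [-25, -8, 0, 0, 1], [-25, -8, 0, 0, 1], [-25, -8, 0, 0, 1]]
  ]
}}

```text
time_s: 1.15
tool_pos: [226.5, 215.5, 231.3]
eef_rot: [3.141, 0.0, 2.76]
contact_force: [-0.2, 0.2, -1.1]
opening: -0.2
grip_force: 0.0
```

>>> {"name": "apply_moves", "arguments": {
  "rows": [
    [[-25, -8, 0, 0, 1], [-25, -8, 0, 0, 1], [-25, -8, 0, 0, 1], [-25, -8, 0, 0, 1], [-25, -8, 0, 0, 1]]
  ]
}}

```text
time_s: 1.65
tool_pos: [327.6, 131.8, 231.2]
eef_rot: [3.142, -0.0, 2.76]
contact_force: [-0.1, 0.8, 0.6]
opening: -0.0
grip_force: 0.0
```

>>> {"name": "apply_moves", "arguments": {
  "rows": [
    [[-16.5, 20.5, 9, 0, 1], [-16.5, 20.5, 9, 0, 1], [-16.5, 20.5, 9, 0, 1], [-16.5, 20.5, 9, 0, 1], [-16.5, 20.5, 9, 0, 1]]
  ]
}}

```text
time_s: 2.15
tool_pos: [442.5, 197.5, 185.6]
eef_rot: [-3.141, -0.0, 2.76]
contact_force: [-0.9, -0.3, 0.8]
opening: 0.1
grip_force: 0.0
```

>>> {"name": "apply_moves", "arguments": {
  "rows": [
    [[-16.5, 20.5, 9, 0, 1], [-16.5, 20.5, 9, 0, 1], [-16.5, 20.5, 9, 0, 1], [-16.5, 20.5, 9, 0, 1], [-16.5, 20.5, 9, 0, 1]]
  ]
}}

```text
time_s: 2.65
tool_pos: [557.2, 261.9, 140.4]
eef_rot: [-3.141, -0.0, 2.76]
contact_force: [-0.3, 0.5, -0.3]
opening: -0.1
grip_force: 0.0
```

Run:
```python
from rig import arm
import cv2,numpy as np
f=arm.grab_frame("wrist");im=f["color"].copy()
E=np.linalg.inv(f["extrinsics"]);K=f["camera_matrix"]
from h import *
_,_,F=fit(np.array([[558.6,258.3],[584.4,98.4],[639.2,222.8],[503.8,133.8]]))
for p in F:
    c=E@[*p,67,1];q=K@c[:3];q=q[:2]/q[2];print(q.round(1));cv2.drawMarker(im,tuple(int(round(t)) for t in q),(0,0,255),0,8,1)
cv2.imwrite("pics/w1.png",im);print(arm.read_state()["tool_pos"],arm.read_state()["joints"].round(2))
```

```text
[271.6 228.1]
[ 71.1 340.3]
[268.  345.8]
[ 50.6 221.2]
[559.21481018 263.15645181 137.62650076] [0.44 0.24 0.17 1.5  0.   0.82]
```

View pics/w1.png

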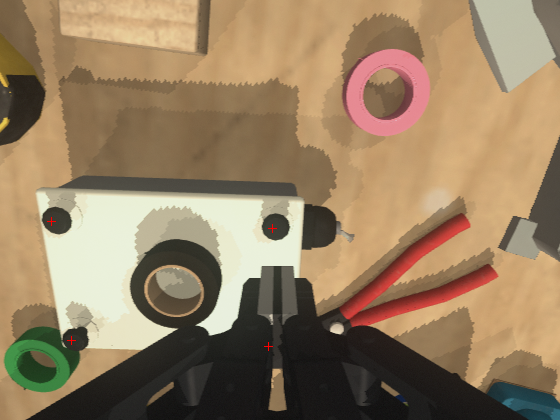

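The wrist view shows stud A at (275,227), with the prediction 3 mm short along the box's x; B (75,339) and D (57,220) shift likewise. I use targets corrected by about half of that and lower onto A.

>>> {"name": "apply_moves", "arguments": {
  "rows": [
    [[-1, -2.8, 10, 0, 1], [0, 0, 15, 0, 1], [0, 0, 15, 0, 1], [0, 0, 15, 0, 1], [0, 0, 6, 0, 1]]
  ]
}}

```text
time_s: 3.2
tool_pos: [555.2, 257.9, 78.1]
eef_rot: [-3.14, -0.002, 2.76]
contact_force: [0.1, 0.7, -0.2]
opening: -0.4
grip_force: 0.0
```

>>> {"name": "apply_moves", "arguments": {
  "rows": [
    [[0, 0, 1, 0, 1], [0, 0, 1, 0, 1], [0, 0, 1, 0, 1], [0, 0, 0, 0, 1], [0, 0, 0, 0, 1]]
  ]
}}

```text
time_s: 3.7
tool_pos: [556.6, 258.6, 77.7]
eef_rot: [3.141, 0.0, 2.76]
contact_force: [0.4, 0.1, 1.3]
opening: -0.0
grip_force: 0.0
```

Run:
```python
from rig import arm
import cv2
im=arm.grab_frame("wrist")["color"];cv2.imwrite("pics/w2.png",im[120:400,150:450]);s=arm.read_state();print(s["tool_pos"],s["contact_force"])
```

```text
[556.55124889 258.60051477  77.62507906] [0.14733361 0.27813158 0.00246029]
```

View pics/w2.png

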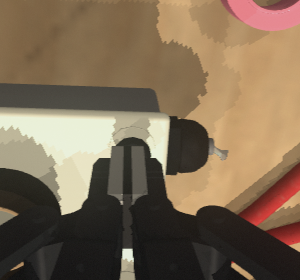

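The fingertips hide stud A at crop (130,140), so they are on it to within a few mm. Nudge and press.

>>> {"name": "apply_moves", "arguments": {
  "rows": [
    [[-1, 2, 3, 0, 1], [0, 0, 3, 0, 1], [0, 0, 3, 0, 1], [0, 0, 2, 0, 1], [0, 0, 1, 0, 1]]
  ]
}}

```text
time_s: 4.25
tool_pos: [557.9, 259.9, 65.2]
eef_rot: [-3.141, -0.0, 2.76]
contact_force: [-2.2, -1.3, 3.9]
opening: -0.1
grip_force: 2.0
```

>>> {"name": "apply_moves", "arguments": {
  "rows": [
    [[0, 0, 1, 0, 1], [0, 0, 1, 0, 1], [0, 0, 0, 0, 1], [0, 0, 0, 0, 1], [0, 0, 0, 0, 1]]
  ]
}}

```text
time_s: 4.75
tool_pos: [557.9, 260.0, 63.3]
eef_rot: [-3.141, -0.0, 2.76]
contact_force: [-2.8, -1.0, 4.0]
opening: 0.4
grip_force: 1.9
```

Sliding at about 4 N, as expected. Continue in small steps.

>>> {"name": "apply_moves", "arguments": {
  "rows": [
    [[0, 0, 0.6, 0, 1], [0, 0, 0.6, 0, 1], [0, 0, 0.6, 0, 1], [0, 0, 0, 0, 1], [0, 0, 0, 0, 1]]
  ]
}}

```text
time_s: 5.25
tool_pos: [558.1, 260.0, 61.3]
eef_rot: [-3.142, -0.0, 2.76]
contact_force: [-1.8, 0.6, 1.8]
opening: 0.1
grip_force: 1.2
```

>>> {"name": "apply_moves", "arguments": {
  "rows": [
    [[0, 0, 0.4, 0, 1], [0, 0, 0.4, 0, 1], [0, 0, 0, 0, 1], [0, 0, 0, 0, 1], [0, 0, 0, 0, 1]]
  ]
}}

```text
time_s: 5.75
tool_pos: [558.1, 260.0, 60.7]
eef_rot: [3.142, 0.0, 2.76]
contact_force: [-1.4, -0.7, 2.3]
opening: 0.3
grip_force: 1.6
```

>>> {"name": "apply_moves", "arguments": {
  "rows": [
    [[0, 0, 0.4, 0, 1], [0, 0, 0.4, 0, 1], [0, 0, 0, 0, 1], [0, 0, 0, 0, 1], [0, 0, 0, 0, 1]]
  ]
}}

```text
time_s: 6.25
tool_pos: [558.1, 260.0, 60.1]
eef_rot: [3.141, 0.0, 2.76]
contact_force: [-3.0, -1.4, 4.5]
opening: 0.2
grip_force: 2.5
```

>>> {"name": "apply_moves", "arguments": {
  "rows": [
    [[0, 0, 0.4, 0, 1], [0, 0, 0, 0, 1], [0, 0, 0, 0, 1], [0, 0, 0, 0, 1], [0, 0, 0, 0, 1]]
  ]
}}

```text
time_s: 6.75
tool_pos: [558.1, 260.0, 60.0]
eef_rot: [3.141, 0.0, 2.76]
contact_force: [-3.4, -0.9, 7.1]
opening: 0.2
grip_force: 3.7
```

A bottomed at z = 60.0 with the force rising to 7 N. Next B: rise, cross over above the tape, lower.

>>> {"name": "apply_moves", "arguments": {
  "rows": [
    [[0, 0, -5, 0, 1], [0, 0, -15, 0, 1], [0, 0, -20, 0, 1], [0, 0, -10, 0, 1], [-4.6, -8.4, 0, 0, 1]]
  ]
}}

```text
time_s: 7.25
tool_pos: [560.1, 251.4, 111.6]
eef_rot: [3.139, 0.002, 2.761]
contact_force: [-0.4, 0.7, -0.1]
opening: 0.1
grip_force: 0.0
```

>>> {"name": "apply_moves", "arguments": {
  "rows": [
    [[-16, -26, 0, 0, 1], [-16, -26, 0, 0, 1], [-16, -26, 0, 0, 1], [-16, -26, 0, 0, 1], [-16, -26, 0, 0, 1]]
  ]
}}

```text
time_s: 7.75
tool_pos: [584.7, 98.2, 108.7]
eef_rot: [-3.141, -0.001, 2.76]
contact_force: [0.7, 0.9, -0.5]
opening: -0.2
grip_force: 0.0
```

>>> {"name": "apply_moves", "arguments": {
  "rows": [
    [[0, 0, 10, 0, 1], [0, 0, 12, 0, 1], [0, 0, 10, 0, 1], [0, 0, 0, 0, 1], [0, 0, 0, 0, 1]]
  ]
}}

```text
time_s: 8.25
tool_pos: [584.6, 100.8, 77.0]
eef_rot: [-3.141, -0.001, 2.761]
contact_force: [0.4, 1.0, -0.2]
opening: -0.1
grip_force: 0.0
```

Run:
```python
from rig import arm
import cv2
im=arm.grab_frame("wrist")["color"];cv2.imwrite("pics/w3.png",im);s=arm.read_state();print(s["tool_pos"],s["contact_force"])
```

```text
[584.89796277 100.71793695  77.52916487] [0.10317285 0.50686934 0.66982408]
```

View pics/w3.png

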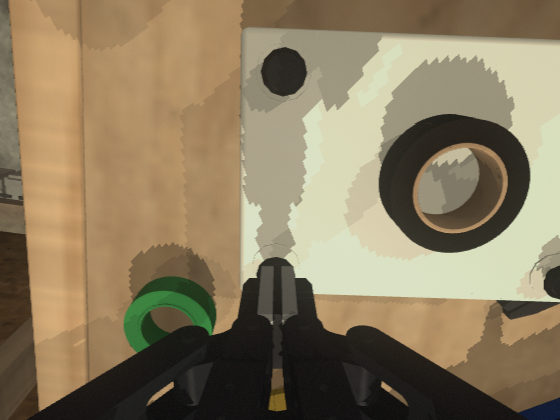

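Tip sits over stud B (275,262), laterally centred and clear of the tape at (455,183). Press.

>>> {"name": "apply_moves", "arguments": {
  "rows": [
    [[0, 0, 3, 0, 1], [0, 0, 3, 0, 1], [0, 0, 3, 0, 1], [0, 0, 2, 0, 1], [0, 0, 1, 0, 1]]
  ]
}}

```text
time_s: 8.8
tool_pos: [585.1, 100.1, 65.7]
eef_rot: [3.141, 0.0, 2.76]
contact_force: [-1.3, 0.9, 4.3]
opening: -0.3
grip_force: 2.0
```

>>> {"name": "apply_moves", "arguments": {
  "rows": [
    [[0, 0, 1, 0, 1], [0, 0, 1, 0, 1], [0, 0, 0.6, 0, 1], [0, 0, 0.6, 0, 1], [0, 0, 0, 0, 1]]
  ]
}}

```text
time_s: 9.3
tool_pos: [585.1, 100.1, 62.3]
eef_rot: [3.141, 0.0, 2.76]
contact_force: [-0.3, 2.4, 3.4]
opening: -0.1
grip_force: 1.5
```

>>> {"name": "apply_moves", "arguments": {
  "rows": [
    [[0, 0, 0.5, 0, 1], [0, 0, 0.5, 0, 1], [0, 0, 0, 0, 1], [0, 0, 0, 0, 1], [0, 0, 0, 0, 1]]
  ]
}}

```text
time_s: 9.8
tool_pos: [585.1, 100.1, 61.3]
eef_rot: [3.141, 0.0, 2.76]
contact_force: [0.9, 2.3, 3.1]
opening: -0.3
grip_force: 1.4
```

>>> {"name": "apply_moves", "arguments": {
  "rows": [
    [[0, 0, 0.5, 0, 1], [0, 0, 0.4, 0, 1], [0, 0, 0.4, 0, 1], [0, 0, 0, 0, 1], [0, 0, 0, 0, 1]]
  ]
}}

```text
time_s: 10.3
tool_pos: [585.1, 100.1, 60.1]
eef_rot: [3.141, 0.0, 2.76]
contact_force: [0.3, 3.0, 4.5]
opening: -0.3
grip_force: 2.2
```

>>> {"name": "apply_moves", "arguments": {
  "rows": [
    [[0, 0, 0.4, 0, 1], [0, 0, 0, 0, 1], [0, 0, 0, 0, 1], [0, 0, 0, 0, 1], [0, 0, 0, 0, 1]]
  ]
}}

```text
time_s: 10.8
tool_pos: [585.1, 100.1, 60.1]
eef_rot: [3.141, 0.0, 2.76]
contact_force: [-0.6, 2.9, 6.7]
opening: -0.1
grip_force: 3.5
```

B home (60.1, force rising). Next C.

>>> {"name": "apply_moves", "arguments": {
  "rows": [
    [[0, 0, -5, 0, 1], [0, 0, -15, 0, 1], [0, 0, -20, 0, 1], [0, 0, -10, 0, 1], [-1, 15.9, 0, 0, 1]]
  ]
}}

```text
time_s: 11.3
tool_pos: [592.6, 113.7, 112.0]
eef_rot: [3.141, 0.003, 2.758]
contact_force: [0.2, 0.1, 0.9]
opening: 0.1
grip_force: 0.0
```

>>> {"name": "apply_moves", "arguments": {
  "rows": [
    [[-1, 24, 0, 0, 1], [-1, 24, 0, 0, 1], [-1, 24, 0, 0, 1], [-0.4, 24, 0, 0, 1], [-0.4, 24, 0, 0, 1]]
  ]
}}

```text
time_s: 11.8
tool_pos: [640.3, 226.0, 108.6]
eef_rot: [-3.141, -0.001, 2.76]
contact_force: [0.9, 0.3, -0.1]
opening: -0.2
grip_force: 0.0
```

>>> {"name": "apply_moves", "arguments": {
  "rows": [
    [[0, 0, 10, 0, 1], [0, 0, 12, 0, 1], [0, 0, 10, 0, 1], [0, 0, 0, 0, 1], [0, 0, 0, 0, 1]]
  ]
}}

```text
time_s: 12.3
tool_pos: [639.8, 223.6, 77.3]
eef_rot: [-3.141, -0.0, 2.759]
contact_force: [0.2, 0.2, -0.0]
opening: 0.0
grip_force: 0.0
```

Run:
```python
from rig import arm
import cv2
im=arm.grab_frame("wrist")["color"];cv2.imwrite("pics/w4.png",im);s=arm.read_state();print(s["tool_pos"],s["contact_force"])
```

```text
[640.08587498 223.81274213  77.97075925] [-0.8979761   0.08813942 -0.34191235]
```

View pics/w4.png

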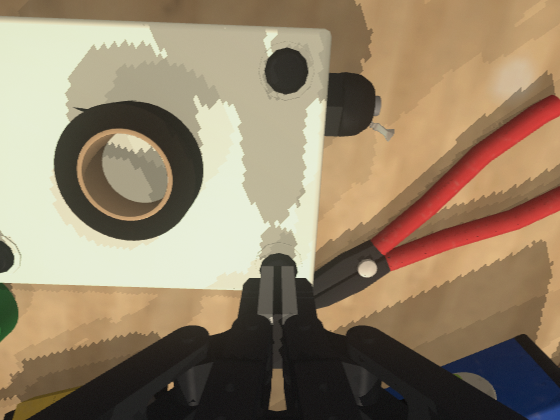

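Tip over stud C (279,260); A at (287,70) is down on the cover. Press C.

>>> {"name": "apply_moves", "arguments": {
  "rows": [
    [[0, 0, 3, 0, 1], [0, 0, 3, 0, 1], [0, 0, 3, 0, 1], [0, 0, 2, 0, 1], [0, 0, 1, 0, 1]]
  ]
}}

```text
time_s: 12.85
tool_pos: [640.0, 224.4, 65.5]
eef_rot: [-3.141, -0.0, 2.76]
contact_force: [-2.2, -0.1, 3.4]
opening: -0.4
grip_force: 2.0
```

>>> {"name": "apply_moves", "arguments": {
  "rows": [
    [[0, 0, 1, 0, 1], [0, 0, 1, 0, 1], [0, 0, 0.6, 0, 1], [0, 0, 0.6, 0, 1], [0, 0, 0, 0, 1]]
  ]
}}

```text
time_s: 13.35
tool_pos: [640.0, 224.4, 62.3]
eef_rot: [-3.141, -0.0, 2.76]
contact_force: [-2.5, -1.2, 3.7]
opening: -0.3
grip_force: 1.8
```

>>> {"name": "apply_moves", "arguments": {
  "rows": [
    [[0, 0, 0.6, 0, 1], [0, 0, 0.5, 0, 1], [0, 0, 0.4, 0, 1], [0, 0, 0, 0, 1], [0, 0, 0, 0, 1]]
  ]
}}

```text
time_s: 13.85
tool_pos: [640.1, 224.4, 60.7]
eef_rot: [3.142, 0.0, 2.76]
contact_force: [-2.4, -0.4, 3.2]
opening: 0.1
grip_force: 1.3
```

>>> {"name": "apply_moves", "arguments": {
  "rows": [
    [[0, 0, 0.4, 0, 1], [0, 0, 0.4, 0, 1], [0, 0, 0, 0, 1], [0, 0, 0, 0, 1], [0, 0, 0, 0, 1]]
  ]
}}

```text
time_s: 14.35
tool_pos: [640.1, 224.4, 60.1]
eef_rot: [3.141, 0.0, 2.76]
contact_force: [-1.9, 0.2, 4.3]
opening: -0.0
grip_force: 1.9
```

>>> {"name": "apply_moves", "arguments": {
  "rows": [
    [[0, 0, 0.4, 0, 1], [0, 0, 0, 0, 1], [0, 0, 0, 0, 1], [0, 0, 0, 0, 1], [0, 0, 0, 0, 1]]
  ]
}}

```text
time_s: 14.85
tool_pos: [640.2, 224.4, 60.1]
eef_rot: [3.141, 0.0, 2.76]
contact_force: [-2.8, 0.5, 6.1]
opening: -0.1
grip_force: 2.9
```

C home. Next D.

>>> {"name": "apply_moves", "arguments": {
  "rows": [
    [[0, 0, -5, 0, 1], [0, 0, -15, 0, 1], [0, 0, -20, 0, 1], [0, 0, -10, 0, 1], [5, -8, 0, 0, 1]]
  ]
}}

```text
time_s: 15.35
tool_pos: [633.6, 219.4, 111.7]
eef_rot: [3.139, 0.003, 2.76]
contact_force: [-0.4, -0.4, -0.3]
opening: -0.1
grip_force: 0.0
```

>>> {"name": "apply_moves", "arguments": {
  "rows": [
    [[17.5, -25, 0, 0, 1], [17.5, -25, 0, 0, 1], [17.5, -25, 0, 0, 1], [17.5, -25, 0, 0, 1], [17.5, -25, 0, 0, 1]]
  ]
}}

```text
time_s: 15.85
tool_pos: [502.8, 134.4, 108.7]
eef_rot: [-3.141, -0.001, 2.76]
contact_force: [-0.2, 0.6, 0.3]
opening: -0.1
grip_force: 0.0
```

>>> {"name": "apply_moves", "arguments": {
  "rows": [
    [[0, 0, 10, 0, 1], [0, 0, 12, 0, 1], [0, 0, 10, 0, 1], [0, 0, 0, 0, 1], [0, 0, 0, 0, 1]]
  ]
}}

```text
time_s: 16.35
tool_pos: [504.7, 135.6, 76.9]
eef_rot: [-3.141, -0.001, 2.76]
contact_force: [-0.0, -0.1, 0.5]
opening: -0.3
grip_force: 0.0
```

Run:
```python
from rig import arm
import cv2
im=arm.grab_frame("wrist")["color"];cv2.imwrite("pics/w5.png",im);s=arm.read_state();print(s["tool_pos"],s["contact_force"])
```

```text
[504.92471589 135.67117509  77.41312165] [-0.24794121 -0.84280071  0.48857916]
```

View pics/w5.png

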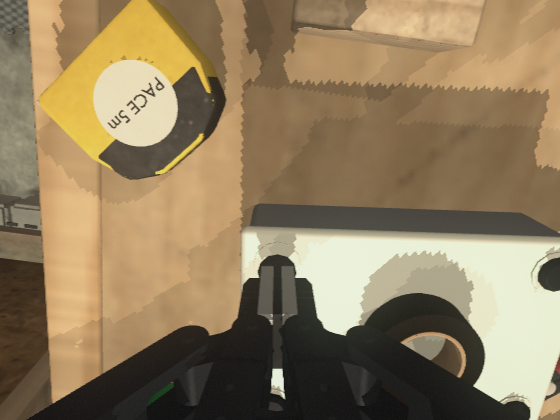

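Tip over stud D (276,262), clear of the tape. Press.

>>> {"name": "apply_moves", "arguments": {
  "rows": [
    [[0, 0, 3, 0, 1], [0, 0, 3, 0, 1], [0, 0, 3, 0, 1], [0, 0, 2, 0, 1], [0, 0, 1, 0, 1]]
  ]
}}

```text
time_s: 16.9
tool_pos: [504.7, 135.4, 65.9]
eef_rot: [3.141, 0.0, 2.76]
contact_force: [-0.6, 0.3, 2.9]
opening: 0.1
grip_force: 2.0
```

>>> {"name": "apply_moves", "arguments": {
  "rows": [
    [[0, 0, 1, 0, 1], [0, 0, 1, 0, 1], [0, 0, 0.6, 0, 1], [0, 0, 0.6, 0, 1], [0, 0, 0, 0, 1]]
  ]
}}

```text
time_s: 17.4
tool_pos: [504.7, 135.4, 62.4]
eef_rot: [3.142, 0.0, 2.76]
contact_force: [-0.9, 1.2, 3.2]
opening: 0.0
grip_force: 1.5
```

>>> {"name": "apply_moves", "arguments": {
  "rows": [
    [[0, 0, 0.6, 0, 1], [0, 0, 0.5, 0, 1], [0, 0, 0.4, 0, 1], [0, 0, 0, 0, 1], [0, 0, 0, 0, 1]]
  ]
}}

```text
time_s: 17.9
tool_pos: [504.7, 135.4, 60.9]
eef_rot: [3.142, 0.0, 2.76]
contact_force: [-0.8, 0.2, 2.8]
opening: -0.0
grip_force: 1.4
```

>>> {"name": "apply_moves", "arguments": {
  "rows": [
    [[0, 0, 0.4, 0, 1], [0, 0, 0.4, 0, 1], [0, 0, 0, 0, 1], [0, 0, 0, 0, 1], [0, 0, 0, 0, 1]]
  ]
}}

```text
time_s: 18.4
tool_pos: [504.7, 135.4, 60.2]
eef_rot: [3.142, 0.0, 2.76]
contact_force: [-2.0, 0.5, 3.1]
opening: 0.4
grip_force: 1.5
```

>>> {"name": "apply_moves", "arguments": {
  "rows": [
    [[0, 0, 0.4, 0, 1], [0, 0, 0.3, 0, 1], [0, 0, 0, 0, 1], [0, 0, 0, 0, 1], [0, 0, 0, 0, 1]]
  ]
}}

```text
time_s: 18.9
tool_pos: [504.8, 135.4, 60.0]
eef_rot: [3.141, 0.0, 2.76]
contact_force: [-2.2, 0.4, 8.1]
opening: -0.2
grip_force: 3.9
```

>>> {"name": "apply_moves", "arguments": {
  "rows": [
    [[0, 0, -5, 0, 1], [0, 0, -20, 0, 1], [0, 0, -40, 0, 1], [0, 0, -40, 0, 1], [0, 0, -20, 0, 1]]
  ]
}}

```text
time_s: 19.4
tool_pos: [505.4, 135.5, 187.9]
eef_rot: [3.14, 0.003, 2.76]
contact_force: [0.2, 0.9, -0.1]
opening: 0.1
grip_force: 0.0
```

>>> {"name": "apply_moves", "arguments": {
  "rows": [
    [[0, -30, 0, 0, 1], [0, -30, 0, 0, 1], [0, -30, 0, 0, 1], [0, 0, 0, 0, 1], [0, 0, 0, 0, 1]]
  ]
}}

```text
time_s: 19.9
tool_pos: [471.2, 51.5, 184.6]
eef_rot: [3.141, 0.0, 2.758]
contact_force: [-0.6, -0.2, -0.0]
opening: -0.2
grip_force: 0.0
```

Run:
```python
from rig import arm
import cv2
a=arm.grab_frame("wrist")["color"];cv2.imwrite("pics/w6.png",a);print(arm.read_state()["contact_force"])
```

```text
[ 0.04290704  0.12966864 -0.57606939]
```

View pics/w6.png

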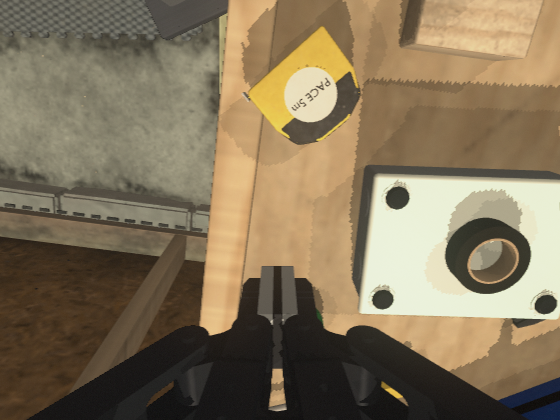

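The studs in view, D (397,197), B (382,298) and C (545,303), are down; the tape at (488,255) is in place and the arm is clear. Hand in.

```bash
python3 -c "
from rig import arm
print(arm.close_job())"
```

```text
the job is handed in; nothing more can be done
None
```

All four studs were pressed to their end stops in the order A, B, C, D, at about 8 N or less at each reading. The box and tape looked undisturbed in the last picture and the arm was clear when I handed the job in, but no verdict came back.

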